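# Weigh the pestle and hang it in its ring

## Robot

A 6-joint arm with a two-finger parallel gripper is mounted at the origin on the work surface. World frame = base frame: x ahead of the robot, y to its left, z up, the work surface at z = 0. Lengths are in m, angles in rad, forces in N, time in s.
With the tool pointing down it reaches from about 0.35 to 0.775 m from the base axis. Payload 7.3 kg.
Tool frame: the origin (TCP) lies midway between the tips of the shut fingers; the grasp point (between the pads) lies 19 mm behind it; z points along the fingers, y is the line along which they close (so a half turn about z gives the same grasp; the last joint's range is limited). The gripper opens to 92 mm and grips with 3 to 60 N. Pads are 19 mm wide; open, the fingers measure 130 mm over their backs; the gripper's body (75 mm by 190 mm) begins 47 mm behind the grasp point.
Start: joints at [-1.363, 0.342, 1.524, -0, 1.275, -0.146], TCP at [0.182, -0.492, 0.227] pointing down, gripper open.
Joint ranges: [-2.53, 2.53], [-0.77, 2.02], [0.04, 2.7], [-1, 4.14], [0.28, 2.66], [-3.11, 3.11]. Speed limits (rad/s): [2.57, 2.57, 3.14, 3.14, 3.14, 3.14].

## Interface

Orientations are given as a rotation vector (axis times angle).
In Python, from rig import * gives the robot as it stands.
- The arm moves only by the tool servo_tool, never from a script. Its argument "steps" is a list of rows, each a list of 3 entries, a list of its own where there are three numbers: the turn, a rotation vector about the tool's x, y, z scaled (see below), then the shift along the tool's x, y, z scaled (see below), then the opening, from -1 (shut) to 1 (fully open). A call has 1 to 20 rows; each row is the pose to reach, as a shift and turn from the pose commanded when the call began, along the tool's axes at that moment, turning the shorter way round; what a row does not reach only later rows make up. The controller multiplies each number of a shift by 0.5 m and each number of a turn by 180 degrees. A row lasts 1/8 s, in which the tool goes at most 62.5 mm and 10.7 degrees, less where a joint would pass 70% of its speed; a pose out of reach is approached as far as the arm can. A call with a number of a shift or a turn outside -1 to 1 is refused whole. A call with a gripper value outside its range is refused whole. The fingers move at their own pace and stop on an object; "grip_force" is the grip in N (left out, the last holds). Time passes only in rows, so rows that repeat a pose let the fingers close. It gives the time, the measured TCP pose, the force, the opening and the grip force at its end, in the units of the state.
- get_obs(): the state, without advancing time (a new reading comes with each control period).
- get_image(name): name is "side" or "top" or "wrist"; returns a dict with "frame" (384x512x3 uint8, red, green, blue), "fx", "fy", "cx", "cy" (pixels), "xyz" and "rotation" of the camera in the world; the wrist camera has in their place "mount" (4x4, takes a point from camera to tool coordinates, whose origin is the TCP and whose axes are the flange's). Camera axes: x right, y down, z forward; pixel columns grow to the right and rows downward; lengths in m; the calibration is good to about 2 mm. A picture is of the moment at which its call begins: read the wrist's pose just before it. There is no depth.
- sign_off(): hands the job in; it is judged then, once.
Trained networks look in the newest picture that a camera, given by its name, has taken for a name from the list of things; names that differ only in an ending like _2 or _b are one class to them, and where a whole thing is asked for, a point or a joint stands for the part that bears it (a point fixed in the world has none). Each returns a list of dicts, best first, with "score" (0 to 1); they miss things now and then, are a little off and sometimes report something else, mostly with a low value. They report only what shows in the picture. A call takes as long as a camera call.
- silhouettes(camera, label): "region" (384x512 bool, what is visible of it).
- tip_of(camera, label): "xyz" ([x, y, z] in m, in world coordinates, good to about 4 mm: a listed point, or the origin of a listed thing).
The state is a dict: "t": time; "joints": joint angles; "joint_vel": joint speeds; "tau": joint torques, N m; "ee_pos": TCP position; "eef_rot": TCP orientation; "ft_force": force on the tool from outside, world axes, zero at the start; "wrist_torque": the same for the moment, N m; "grip_width": finger opening in m; "grasp_force": force on a finger pad.
Only numpy, scipy, OpenCV 4.12 (cv2) and the standard library are available. Lean on these libraries where they do the work, as an engineer would, in place of code of your own. Each camera call takes 0.05 s, during which the arm holds its last target. There are 200 camera calls.

## Task

Weigh the pestle and put it away. Lift it off its sloping rest, stand it head up in the socket block on the balance pan, and let go of it for two seconds so that the reading settles; then lower it handle first through the ring that its head cannot pass, until the head is caught and the pestle hangs there upright, and let go. Handle it gently, without letting it fall into the socket or the ring, and leave the mortar, the bottle and the jar where they are.

Things in the scene. Friction and masses are not known exactly. Their poses are not given: they have to be found in the camera images.
- pestle: Loose pestle, 186 mm long, about 0.15 kg: round wooden handle 16 mm thick, 140 mm long, flat foot; then a white porcelain head. Origin: centre of the foot; z along the axis, foot to head, symmetric about it; centre of mass about 125 mm from the foot. At the start it lies in the sloping rest, head up and away from the robot, axis 42 degrees above the bench, foot 30 mm above the bench.
- pestle_neck (a point): Point on the pestle's axis 143.5 mm from the foot, where the head's cone is 23 mm thick; coincides with small_ring when the pestle hangs fully home.
- pestle_head (a point): Point on the pestle's axis 164 mm from the foot, mid head. The head: a cone widening from 16 to 32 mm (140 to 148 mm from the foot), a 32 mm cylinder (148 to 176 mm), a dome (to 186 mm).
- rest: Fixed grey rest, base 200 x 80 x 8 mm. Origin on the bench; x: from the pestle's foot (x -80, z 30 mm) horizontally to its head (x 42, z 140 mm). The handle's lowest 34 mm lie in a channel with a stop under the foot; the head lies between cheeks 1.5 mm from its sides, so cannot be pinched there. From 35 to 145 mm from the foot the handle is free. Both cradles open upwards: lift straight up.
- balance: Fixed white bench balance, 200 x 170 mm, with a steel pan whose top is 60 mm above the bench. Origin on the bench under its middle, x away from its display. On the pan (25 mm along x from the origin) stands a fixed 50 x 50 x 40 mm aluminium socket block.
- socket_mouth (a point): Centre of the mouth of the socket's vertical hole, 100 mm above the bench. The hole is 19 mm wide, with a 5 mm chamfer at the mouth, and 40 mm deep down to the pan. The pestle stands in it on its foot, leaning up to about 5 degrees, its handle bare from 40 mm above the foot.
- stand_small: Fixed steel stand of the ring with the smaller bore, left or right of the other stand. Origin on the bench under the ring's axis; x points from the ring to the upright rod, 75 mm away, 12 mm thick, topped by a clamp block 152 mm above the bench. Foot plate 90 x 110 x 12 mm, 40 to 130 mm from the ring's axis; nothing below the ring.
- small_ring (a point): Centre of the top edge of the smaller ring, 150 mm above the bench: bore 23 mm, outside 32 mm, 12 mm high, axis vertical. The handle passes with 3.5 mm to spare all round; the head is caught.
- stand_large: Fixed stand like the other, whose ring has a bore of 46 mm: the pestle's head would fall through it.
- large_ring (a point): Centre of the top edge of the larger ring, 150 mm above the bench: bore 46 mm, outside 56 mm.
- mortar: Loose white porcelain mortar, 104 mm across, 60 mm high, origin under its centre. Leave alone.
- bottle: Loose white reagent bottle, yellow cap, 68 mm across, 135 mm high, origin under its centre. Leave alone.
- jar: Loose amber weighing jar, black cap, 52 mm across, 60 mm high, origin under its centre. Leave alone.

How it is judged:
On the way:
1. the pestle stands head up in the socket on the balance, on the pan, untouched for a second (horizontal distance between pestle and socket_mouth below 0.006 m and z of pestle in the frame of socket_mouth below -0.035 m and angle between pestle's own z axis and vertical below 0.14 rad and contact force between each of the fingers, the arm and pestle below 0.05 N and linear speed of pestle below 0.03 m/s), for 1 s.
At the end, for the whole second after the job is handed in: The pestle hangs handle down in the smaller ring, its neck within 5 mm of the ring's axis and 4 mm above to 6 mm below its home height, within 8 degrees of vertical, released and at rest (horizontal distance between pestle_neck and small_ring below 0.005 m and z of pestle_neck in the frame of small_ring between -0.006 and 0.004 m and angle between pestle's own z axis and vertical below 0.14 rad and linear speed of pestle below 0.04 m/s and angular speed of pestle below 0.4 rad/s); the robot touches nothing.
It fails at once if the pestle falls into the socket (faster than 0.5 m/s inside it, a free fall of about 13 mm) (horizontal distance between pestle and socket_mouth below 0.012 m and z of pestle in the frame of socket_mouth below 0 m and linear speed of pestle above 0.5 m/s).
It fails at once if the pestle falls into the ring (faster than 0.5 m/s inside it, a free fall of about 13 mm) (horizontal distance between pestle_neck and small_ring below 0.03 m and z of pestle in the frame of small_ring below 0 m and linear speed of pestle above 0.5 m/s).
It fails at once if the mortar is pushed more than 30 mm or tipped over (distance of mortar from where it was at the start of the episode above 0.03 m or angle between mortar's own z axis and vertical above 0.4 rad).
It fails at once if the reagent bottle is pushed more than 30 mm or tipped over (distance of bottle from where it was at the start of the episode above 0.03 m or angle between bottle's own z axis and vertical above 0.4 rad).
It fails at once if the weighing jar is pushed more than 30 mm or tipped over (distance of jar from where it was at the start of the episode above 0.03 m or angle between jar's own z axis and vertical above 0.4 rad).
It also fails if it takes over 72 s, if anything falls off the work surface, if the arm or the gripper's body presses on something with over 40 N, if the wrist force passes 120 N, or if a joint passes its speed limit or range.

## Working session

There is one attempt and no reset: what is moved stays moved. The work goes in short steps, Python scripts to look and compute and a tool call to move; the robot and the scene stay as the last step left them, time stands still between calls to the robot, and variables do not carry over. Pictures are saved under pics/ and viewed, at most 11 in all, crops included, and the job is handed in when it is done.

Besides the shell and the picture viewer there is one more tool, called after ">>>" by a JSON object that holds its "name" and its "arguments". servo_tool: Moves the arm, as the interface text tells. Its arguments: {"type":"object","properties":{"steps":{"type":"array","items":{"type":"array"}},"grip_force":{"type":"number"}},"required":["steps"]}

```bash
mkdir -p pics; python3 - <<'E'
from rig import *
import cv2,numpy as np
o=get_obs(); print(o)
for c in ["top","side"]:
    im=get_image(c); print(c,im['xyz'],im['rotation'],im['fx'],im['cx'],im['cy'])
    cv2.imwrite(f"pics/{c}0.png",im['frame'][:,:,::-1])
    for n in ["pestle","pestle_neck","pestle_head","rest","balance","socket_mouth","stand_small","small_ring","stand_large","large_ring","mortar","bottle","jar"]:
        print(n,[(np.round(d['xyz'],4).tolist(),round(d['score'],2)) for d in tip_of(c,n)[:2]])
E
ls
```

```text
{'t': 0.0, 'joints': array([-1.36302439e+00,  3.42735575e-01,  1.52496271e+00,  6.98058346e-06,
        1.27538076e+00, -1.46020029e-01]), 'joint_vel': array([5.95849783e-04, 2.30639174e-03, 1.28573395e-03, 2.69953254e-04,
       8.66393095e-05, 7.22130124e-04]), 'tau': array([-1.09991252e-03, -4.31245708e+01, -2.44224304e+01,  7.16293976e-02,
        5.60534012e-02, -1.18482512e-04]), 'ee_pos': array([ 0.18182474, -0.49210767,  0.22605723]), 'eef_rot': array([-3.09110490e+00, -5.52576665e-01,  6.15663976e-05]), 'ft_force': array([ 0.45521254, -0.0675685 , -0.019007  ]), 'wrist_torque': array([-0.01504472,  0.0092505 , -0.01303903]), 'grasp_force': 0.0, 'grip_width': 0.09160288637825602}
top [0.51249097 0.08799366 1.26093004] [-2.19100241  2.18576585 -0.06148816] 384.65213581215716 260.813522716646 186.95598295052162
pestle [([0.4077, 0.3062, 0.0313], 0.67)]
pestle_neck [([0.5142, 0.3191, 0.1287], 0.65)]
pestle_head [([0.517, -0.1892, 0.1518], 0.71), ([0.5303, 0.3185, 0.1354], 0.61)]
rest [([0.4898, 0.32, 0.0001], 0.58)]
balance [([0.4958, 0.0206, 0.001], 0.65)]
socket_mouth [([0.521
[... 494 characters left out ...]
095, 0.0289], 0.68)]
pestle_neck [([0.4129, 0.3071, 0.0319], 0.37)]
pestle_head [([0.5292, 0.3216, 0.1391], 0.73)]
rest [([0.4917, 0.3192, 0.0025], 0.82)]
balance [([0.5001, 0.0179, 0.0025], 0.79)]
socket_mouth [([0.5241, 0.0199, 0.0996], 0.81), ([0.4125, 0.3067, 0.0297], 0.42)]
stand_small [([0.5209, -0.1877, 0.0022], 0.76), ([0.4992, 0.0181, 0.0033], 0.61)]
small_ring [([0.5195, -0.186, 0.1486], 0.62), ([0.4987, 0.0185, 0.0018], 0.58)]
stand_large [([0.5418, -0.3387, -0.0027], 0.63), ([0.5008, 0.0211, -0.0004], 0.22)]
large_ring [([0.5383, -0.3398, 0.1529], 0.86)]
mortar [([0.7393, 0.1584, -0.0001], 0.62)]
bottle [([0.614, 0.51, -0.0008], 0.98)]
jar [([0.7696, -0.1251, 0.0001], 0.52)]
pics
```

View pics/top0.png

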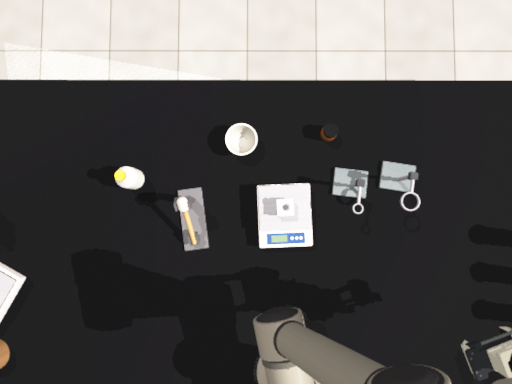

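View pics/side0.png

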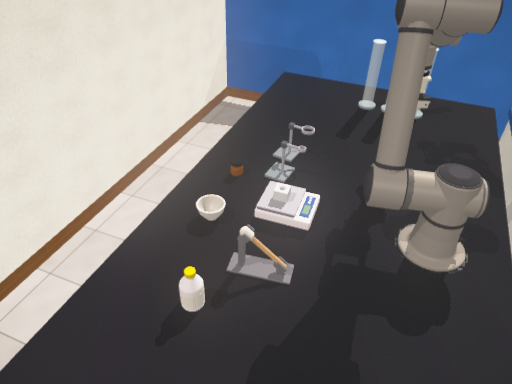

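The top view shows the pestle in its rest, foot near (193,242) and head near (182,204). The balance socket is at (286,207), the small ring at (358,208) and the large ring at (410,200). The side view agrees with this. Next I'll write a helper and work out the move to a look pose over the pestle.

```bash
cat > h.py <<'E'
from rig import *
import numpy as np, json, os
from scipy.spatial.transform import Rotation as R
def obs():
    o=get_obs()
    with open('log.jsonl','a') as f: f.write(json.dumps([o['joints'].tolist(),o['ee_pos'].tolist(),o['eef_rot'].tolist()])+'\n')
    return o
def tool(zdir,ydir):
    z=np.array(zdir,float); z/=np.linalg.norm(z); y=np.array(ydir,float); y-=z*(y@z); y/=np.linalg.norm(y)
    return R.from_matrix(np.c_[np.cross(y,z),y,z])
def row(p,r,start=None):
    if start is None: o=get_obs(); start=(o['ee_pos'],R.from_rotvec(o['eef_rot']))
    p0,r0=start
    return np.round((r0.inv()*r).as_rotvec()/np.pi,4).tolist(),np.round(r0.inv().apply(np.array(p)-p0)/.5,4).tolist()
def hy(h): return [np.cos(h),np.sin(h),0]
E
python3 - <<'E'
from h import *
o=obs()
p=o['ee_pos']; r=R.from_rotvec(o['eef_rot'])
print(o['t'],row(p+[0.05,.1,.13],r)); r1=tool([0,0,-1],hy(-1.475))
print(row([.5,0.0-.02,.36],r1)); print(row([.45,.312,.33],r1))
E
```

```text
1.4 ([0.0, 0.0, 0.0], [0.1631, -0.153, -0.26])
([0.0, -0.0, 0.0821], [0.9241, -0.6661, -0.2666])
([0.0, -0.0, 0.0821], [1.0604, -1.3236, -0.2066])
```

>>> {"name": "servo_tool", "arguments": {"steps": [[[0,0,0],[0.05,-0.05,-0.2],1],[[0,0,0],[0.16,-0.15,-0.26],1],[[0,0,0.04],[0.5,-0.4,-0.27],1],[[0,0,0.08],[0.924,-0.666,-0.267],1],[[0,0,0.08],[0.924,-0.666,-0.267],1],[[0,0,0.08],[0.924,-0.666,-0.267],1],[[0,0,0.08],[0.924,-0.666,-0.267],1],[[0,0,0.08],[0.924,-0.666,-0.267],1],[[0,0,0.082],[0.924,-0.666,-0.267],1],[[0,0,0.082],[0.924,-0.666,-0.267],1],[[0,0,0.082],[0.924,-0.666,-0.267],1]]}}

```text
t: 2.78
ee_pos: [0.5014, -0.0166, 0.3598]
eef_rot: [-3.137, -0.16, 0.0]
ft_force: [-1.1, -0.7, 1.0]
grip_width: 0.0918
grasp_force: 0.0
```

```bash
python3 - <<'E'
from h import *
import cv2
o=obs(); print(o['t'],o['ee_pos'],o['joints'])
r1=tool([0,0,-1],hy(-1.475)); print(row([.45,.312,.33],r1)); print(row([.45,.312,.33],tool([.42,0.04,-1],hy(-1.475))))
im=get_image('wrist'); print(im['mount'],im['fx'],im['cx'],im['cy'])
for n in ["socket_mouth","balance"]: print(n,[(np.round(d['xyz'],4).tolist(),round(d['score'],2)) for d in tip_of('wrist',n)[:2]])
E
```

```text
2.775 [ 0.50135084 -0.0166021   0.35979029] [-1.86485027e-01  2.29709130e-01  1.31854603e+00  7.52241597e-04
  1.59356997e+00  1.28240500e+00]
([-0.0003, 0.0, 0.002], [-0.0353, -0.6642, 0.0601])
([-0.0007, 0.1271, 0.0019], [-0.0353, -0.6642, 0.0601])
[[ 1.45695237e-03 -9.66826714e-01 -2.55429015e-01  6.86260063e-02]
 [ 9.99998903e-01  1.47728789e-03  1.12240072e-04  1.77157806e-05]
 [ 2.68825492e-04 -2.55428899e-01  9.66827806e-01 -1.57269166e-01]
 [ 0.00000000e+00  0.00000000e+00  0.00000000e+00  1.00000000e+00]] 298.4026124983861 251.04931204025578 188.981558670533
socket_mouth [([0.5219, 0.0247, 0.1007], 0.76)]
balance [([0.4998, 0.0202, -0.0046], 0.75)]
```

>>> {"name": "servo_tool", "arguments": {"steps": [[[0,0,0],[-0.035,-0.664,0.06],1],[[0,0,0],[-0.035,-0.664,0.06],1],[[0,0,0],[-0.035,-0.664,0.06],1],[[0,0,0],[-0.035,-0.664,0.06],1],[[0,0,0],[-0.035,-0.664,0.06],0.2],[[0,0,0.002],[-0.035,-0.664,0.06],0.2],[[0,0,0.002],[-0.035,-0.664,0.06],0.2],[[0,0,0.002],[-0.035,-0.664,0.06],0.2]]}}

```text
t: 3.92
ee_pos: [0.4512, 0.307, 0.3305]
eef_rot: [3.138, 0.138, 0.001]
ft_force: [0.8, 0.2, 0.4]
grip_width: 0.0577
grasp_force: 0.0
```

```bash
python3 - <<'E'
from h import *
import cv2
from scipy.optimize import least_squares
o=obs(); print(o['t'],o['ee_pos'],o['joints'])
im=get_image('wrist'); cv2.imwrite('pics/w1.png',im['frame'][:,:,::-1])
T=np.eye(4);T[:3,:3]=R.from_rotvec(o['eef_rot']).as_matrix();T[:3,3]=o['ee_pos']
for n in ["pestle","pestle_neck","pestle_head","rest"]: print(n,[(np.round(d['xyz'],4).tolist(),round(d['score'],2)) for d in tip_of('wrist',n)[:2]])
D=[json.loads(l) for l in open('log.jsonl')]
def fk(q,s):
    Rz=lambda a:R.from_euler('z',a);Ry=lambda a:R.from_euler('y',a)
    h,L1,L2,d,t,a0,e=s
    A=Rz(q[0]); p=A.apply([a0,d,h])
    A=A*Ry(q[1]); p=p+A.apply([0,0,L1])
    A=A*Ry(q[2]); p=p+A.apply([e,0,L2])
    A=A*Rz(q[3])*Ry(q[4]); p=p+A.apply([0,0,t])
    return p,A*Rz(q[5])
f=lambda s:np.concatenate([fk(q,s)[0]-p for q,p,_ in D]+[.01*(s-[.3,.45,.45,.08,.3,0,0])])
S=least_squares(f,[.3,.45,.45,.08,.3,0,0]); print(S.x,np.round(S.fun[:len(D)*3]*1e3,1))
for q,p,r in D: print((fk(q,S.x)[1].inv()*R.from_rotvec(r)).as_rotvec())
E
```

```text
3.925 [0.45117047 0.30697751 0.33046622] [ 4.57364833e-01  3.25163237e-01  1.26548798e+00 -6.41865099e-04
  1.55081191e+00  1.94034307e+00]
pestle [([0.409, 0.3014, 0.0316], 0.96), ([0.5159, 0.3197, 0.1268], 0.18)]
pestle_neck [([0.516, 0.3201, 0.1238], 0.82)]
pestle_head [([0.5319, 0.3203, 0.1381], 0.78), ([0.4901, 0.3131, -0.0003], 0.21)]
rest [([0.4891, 0.3162, -0.0016], 0.74)]
[0.25350264 0.50334374 0.37984503 0.07639885 0.34660793 0.00053309
 0.0458144 ] [ 0.  -0.  -0.   0.1  0.  -0.  -0.1 -0.1  0. ]
[-6.09536555e-16 -4.00050466e-16  1.57079633e+00]
[-4.56409171e-17  4.57613417e-17  1.57079633e+00]
[2.66138329e-16 2.06829222e-16 1.57079633e+00]
```

View pics/w1.png

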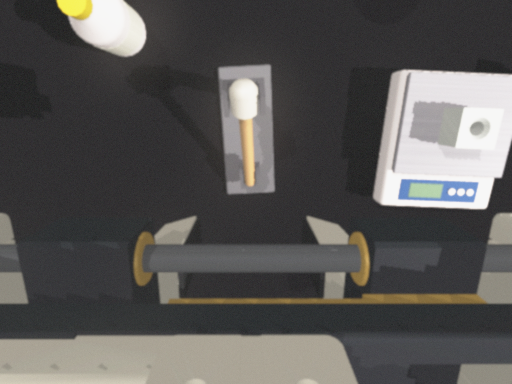

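The wrist view shows the handle running from (251,186) at the foot to (245,115), with the head at (243,98) and the socket hole at (480,128). My fitted kinematic model matches the measured poses, so I'll use it to check which tilts the arm can reach.

```bash
cat > ik.py <<'E'
from h import *
from scipy.optimize import least_squares
lo=np.array([-2.53,-.77,.04,-1,.28,-3.11]);hi=np.array([2.53,2.02,2.7,4.14,2.66,3.11])
S=[0.25350264,0.50334374,0.37984503,0.07639885,0.34660793,0.00053309,0.0458144]
def fk(q,s=S):
    Rz=lambda a:R.from_euler('z',a);Ry=lambda a:R.from_euler('y',a)
    h,L1,L2,d,t,a0,e=s
    A=Rz(q[0]); p=A.apply([a0,d,h])
    A=A*Ry(q[1]); p=p+A.apply([0,0,L1])
    A=A*Ry(q[2]); p=p+A.apply([e,0,L2])
    A=A*Rz(q[3])*Ry(q[4]); p=p+A.apply([0,0,t])
    return p,A*Rz(q[5]+np.pi/2)
def ik(p,r,q0):
    g=lambda q:np.r_[(fk(q)[0]-p)*5,(fk(q)[1].inv()*r).as_rotvec()]
    s=least_squares(g,np.clip(q0,lo+.01,hi-.01),bounds=(lo,hi)); return s.x,np.abs(s.fun).max()
E
python3 - <<'E'
from ik import *
q0=get_obs()['joints']
foot=np.array([.4095,.3057,.03]);
for th in [20,30,40,48]:       # angle of tool from perpendicular
  for d in [.07]:
    yaw=.105; u=np.array([np.cos(yaw),np.sin(yaw),0]); Z=np.array([0,0,1.])
    e=np.radians(42); a=u*np.cos(e)+Z*np.sin(e)
    t=np.radians(48-th); z=u*np.sin(t)-Z*np.cos(t)
    g=foot+a*d; q,er=ik(g+z*.019,tool(z,hy(yaw-np.pi/2)),q0)
    print('pick',th,np.round(q,2),round(er,4))
    for H in [.105,-.12,-.5]:
      qq=q; worst=0
      for k in np.linspace(0,1,9):
        b=np.radians(48-th+48*k); yw=yaw+(H-yaw)*k; uu=np.array(hy(yw)); z=uu*np.sin(b)-Z*np.cos(b)
        for hgt in [.12] : 
          G=(1-k)*(g+[0,0,.12])+k*np.array([.522,.022,hgt+d]); qq,er=ik(G+z*.019,tool(z,hy(yw-np.pi/2)),qq); worst=max(worst,er)
      q2,e2=ik(np.array([.522,.022,.06+d])+z*.019,tool(z,hy(yw-np.pi/2)),qq)
      print('   H',H,np.round(qq,2),round(worst,4),np.round(q2,2),round(e2,4))
E
```

```text
pick 20 [ 0.58  0.48  2.03 -0.87  0.29  2.85] 0.0
   H 0.105 [ 0.09  0.11  2.15 -1.    0.28  2.61] 0.5841 [ 0.09  0.23  2.13 -1.    0.28  2.63] 0.679
   H -0.12 [ 0.06  0.11  2.15 -1.    0.28  2.72] 0.5699 [ 0.06  0.23  2.12 -1.    0.28  2.74] 0.6628
   H -0.5 [ 0.05  0.13  2.13 -1.    0.34  2.94] 0.5868 [ 0.11  0.27  2.07 -1.    0.43  3.03] 0.6761
pick 30 [ 0.53  0.49  1.9  -0.28  0.48  2.23] 0.0
   H 0.105 [ 0.08  0.13  2.15 -1.    0.28  2.59] 0.4391 [ 0.08  0.25  2.13 -1.    0.28  2.6 ] 0.5334
   H -0.12 [ 0.06  0.13  2.15 -1.    0.28  2.71] 0.4205 [ 0.06  0.25  2.13 -1.    0.28  2.74] 0.5128
   H -0.5 [ 0.1   0.17  2.1  -1.    0.42  3.  ] 0.4388 [ 0.11  0.29  2.07 -1.    0.43  3.05] 0.52
pick 40 [ 0.49  0.53  1.76 -0.08  0.72  2.01] 0.0
   H 0.105 [-0.33  0.26  2.47  2.49  0.62 -1.28] 0.0748 [-0.33  0.5   2.53  2.66  0.87 -1.51] 0.0
   H -0.12 [ 0.06  0.16  2.15 -1.    0.28  2.71] 0.271 [ 0.06  0.27  2.13 -1.    0.28  2.73] 0.3628
   H -0.5 [ 0.12  0.2   2.09 -1.    0.44  3.02] 0.2841 [ 0.1   0.31  2.08 -1.    0.41  3.05] 0.3641
pick 48 [ 0.46  0.59  1.64 -0.    0.91  1.92] 0.0
   H 0.105 [-0.29  0.18  2.36  2.15  0.35 -0.88] 0.058 [-0.29  0.37  2.42  2.54  0.53 -1.31] 0.0
   H -0.12 [ 0.06  0.17  2.16 -1.    0.28  2.7 ] 0.1513 [ 0.06  0.29  2.13 -1.    0.28  2.72] 0.2428
   H -0.5 [ 0.12  0.21  2.1  -1.    0.44  3.03] 0.1594 [ 0.1   0.32  2.09 -1.    0.4   3.05] 0.2396
```

```bash
python3 - <<'E'
from ik import *
q0=get_obs()['joints']; foot=np.array([.4095,.3057,.03]); Z=np.array([0,0,1.]); d=.072
yaw=.105; u=np.array(hy(yaw)); e=np.radians(42); g=foot+d*(u*np.cos(e)+Z*np.sin(e))
r=tool(-Z,hy(yaw-np.pi/2)); q,er=ik(g-Z*.019,r,q0); print('pick',g,np.round(q,2),er)
q,er=ik(g+Z*.15,r,q); print('lift',np.round(q,2),er)
for H in [np.pi,np.pi-.3,np.pi+.3, np.pi-.8,np.pi+.8]:
  qq=q.copy(); qq[5]-=np.pi-0.3
  for b in [0,16,32,48]:
    B=np.radians(b); uu=np.array(hy(H)); z=uu*np.sin(B)-Z*np.cos(B)
    G=np.array([.522,.022,.13+d]); qq,er=ik(G+z*.019,tool(z,hy(H-np.pi/2)),qq); print(H,b,np.round(qq,2),round(er,4))
  print('  in',*ik(G-[0,0,.07]+z*.019,tool(z,hy(H-np.pi/2)),qq))
print(row(g+Z*(.06),r),row(g-Z*.019,r))
E
```

```text
pick [0.46271174 0.31130786 0.0781774 ] [ 0.45  0.59  1.64 -0.    0.92  1.92] 1.3098755085481338e-10
lift [0.45 0.4  1.43 0.   1.31 1.92] 1.1102230246251565e-15
3.141592653589793 0 [-0.1   0.38  1.6  -0.    1.17 -1.68] 0.0
3.141592653589793 16 [-0.09  0.55  1.35 -0.02  1.52 -1.66] 0.0
3.141592653589793 32 [-0.08  0.74  1.11 -0.04  1.85 -1.65] 0.0
3.141592653589793 48 [-0.07  0.93  0.88 -0.06  2.17 -1.65] 0.0
  in [-0.07119982  0.99441864  0.93614342 -0.05951447  2.04680489 -1.64577988] 1.1357581541915351e-12
2.8415926535897933 0 [-0.1   0.38  1.6  -0.    1.17 -1.38] 0.0
2.8415926535897933 16 [-0.13  0.54  1.36  0.05  1.51 -1.41] 0.0
2.8415926535897933 32 [-0.15  0.72  1.14  0.08  1.84 -1.43] 0.0
2.8415926535897933 48 [-0.17  0.91  0.92  0.12  2.14 -1.42] 0.0
  in [-0.1672929   0.97535541  0.97891094  0.10929181  2.01835171 -1.43425837] 7.049916206369744e-13
3.441592653589793 0 [-0.1   0.38  1.6  -0.    1.17 -1.98] 0.0
3.441592653589793 16 [-0.05  0.54  1.36 -0.09  1.5  -1.9 ] 0.0
3.441592653589793 32 [-0.    0.73  1.12 -0.16  1.82 -1.87] 0.0
3.441592653589793 48 [ 0.02  0.92  0.9  -0
[... 237 characters left out ...]
4 -1.01] 0.0
2.3415926535897933 32 [-0.28  0.65  1.27  0.27  1.71 -1.08] 0.0
2.3415926535897933 48 [-0.33  0.81  1.12  0.38  1.96 -1.09] 0.0
  in [-0.32530538  0.88799645  1.17501888  0.36012446  1.8403389  -1.13966834] 1.0380585280245214e-13
3.941592653589793 0 [-0.1   0.38  1.6  -0.    1.17 -2.48] 0.0
3.941592653589793 16 [ 0.02  0.51  1.42 -0.2   1.42 -2.3 ] 0.0
3.941592653589793 32 [ 0.11  0.67  1.24 -0.35  1.67 -2.22] 0.0
3.941592653589793 48 [ 0.17  0.83  1.08 -0.48  1.92 -2.2 ] 0.0
  in [ 0.17056521  0.906557    1.13332218 -0.46665404  1.80631489 -2.1412424 ] 2.886579864025407e-13
([-0.0, -0.0002, -0.0053], [0.0237, -0.005, 0.3846]) ([-0.0, -0.0002, -0.0053], [0.0236, -0.005, 0.5426])
```

```bash
cat > cam.py <<'E'
from h import *
import cv2
def campose(name,im,o):
    if name=='wrist':
        T=np.eye(4);T[:3,:3]=R.from_rotvec(o['eef_rot']).as_matrix();T[:3,3]=o['ee_pos'];M=T@im['mount'];return M[:3,:3],M[:3,3]
    return R.from_rotvec(im['rotation']).as_matrix(),np.array(im['xyz'])
def look(name):
    o=get_obs(); im=get_image(name); A,c=campose(name,im,o); return im,A,c
def proj(im,A,c,P):
    X=(np.atleast_2d(P)-c)@A; return np.c_[im['fx']*X[:,0]/X[:,2]+im['cx'],im['fy']*X[:,1]/X[:,2]+im['cy']]
def rayz(im,A,c,uv,z):
    d=A@np.array([(uv[0]-im['cx'])/im['fx'],(uv[1]-im['cy'])/im['fy'],1]); return c+d*(z-c[2])/d[2]
E
python3 - <<'E'
from cam import *
for n in ['wrist','top']:
    im,A,c=look(n); s=silhouettes(n,'pestle')
    for k in s[:1]:
        m=k['region']; print(n,k['score'],m.sum())
        foot=np.array([.4095,.3057,.03]);a=np.array([.743*np.cos(.105),.743*np.sin(.105),.669])
        P=proj(im,A,c,[foot,foot+.072*a,foot+.164*a]); print(np.round(P,1))
        ax=P[2]-P[0]; L=np.linalg.norm(ax); ax/=L; nn=np.array([-ax[1],ax[0]])
        v,u=np.nonzero(m); X=np.c_[u,v]-P[0]; t=X@ax/L*164; w=X@nn
        for b in range(-10,190,20):
            i=(t>=b)&(t<b+20)
            if i.any(): print(b+10,i.sum(),round((w[i].max()+w[i].min())/2,2),round(w[i].mean(),2))
        print('ends',t.min(),t.max(), 'mm/px',164*.743/L, nn)
E
```

```text
wrist 0.95 1785
[[250.  182.5]
 [249.2 152.9]
 [247.9  99.4]]
0 71 0.56 0.6
20 109 0.27 0.3
40 108 -0.46 -0.39
60 123 -0.71 -0.55
80 124 -1.03 -1.21
100 130 -1.65 -1.62
120 132 -2.92 -2.26
140 251 -2.61 -2.78
160 276 -2.98 -3.13
180 285 -3.62 -3.43
ends -5.075028702672949 206.66814929206305 mm/px 1.4669582118861804 [ 0.99967438 -0.02551749]
top 0.63 178
[[194.  242.6]
 [189.6 226.4]
 [183.5 203.9]]
100 7 -0.66 -0.47
120 25 -0.97 -0.94
140 32 -1.54 -1.39
160 48 -1.37 -1.33
180 51 -1.51 -1.6
ends 103.50367780851131 198.8514981971431 mm/px 3.036816024032354 [ 0.96497389 -0.26234593]
```

```bash
python3 - <<'E'
from h import *
r=tool([0,0,-1],hy(.135-np.pi/2)); g=np.array([.4625,.3124,.0782])
print(row(g+[0,0,.06],r),row(g-[0,0,.019],r))
E
```

```text
([0.0, -0.0, -0.0145], [0.0241, -0.0057, 0.3841]) ([0.0, -0.0, -0.0145], [0.0241, -0.0057, 0.5421])
```

>>> {"name": "servo_tool", "arguments": {"steps": [[[0,0,-0.0145],[0.024,-0.006,0.2],0.2],[[0,0,-0.0145],[0.024,-0.006,0.38],0.2],[[0,0,-0.0145],[0.024,-0.006,0.45],0.2],[[0,0,-0.0145],[0.024,-0.006,0.52],0.2],[[0,0,-0.0145],[0.024,-0.006,0.542],0.2],[[0,0,-0.0145],[0.024,-0.006,0.542],0.2],[[0,0,-0.0145],[0.024,-0.006,0.542],-0.3],[[0,0,-0.0145],[0.024,-0.006,0.542],-0.4],[[0,0,-0.0145],[0.024,-0.006,0.542],-0.55],[[0,0,-0.0145],[0.024,-0.006,0.542],-0.55]], "grip_force": 10}}

```text
t: 5.62
ee_pos: [0.4625, 0.3129, 0.0597]
eef_rot: [-3.134, -0.213, -0.001]
ft_force: [0.1, -0.2, -0.4]
grip_width: 0.0222
grasp_force: 0.0
```

```bash
python3 - <<'E'
from cam import *
o=obs(); print(o['t'],o['ee_pos'],o['ft_force'],o['grip_width'])
im,A,c=look('wrist'); cv2.imwrite('pics/w2.png',im['frame'][:,:,::-1])
print(proj(im,A,c,[[.4625,.3124,.0782]]))
E
```

```text
5.625 [0.46251542 0.31288576 0.05974771] [ 0.13343441 -0.17124894 -0.42393831] 0.02221713262778279
[[251.8105218  249.84762537]]
```

View pics/w2.png

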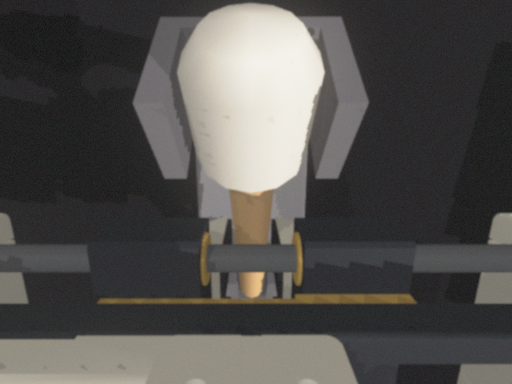

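The pads at 207 and 297 are centred on the handle, which spans 232–272, and the handle lies straight between them. I'll close the gripper and lift.

>>> {"name": "servo_tool", "arguments": {"steps": [[[0,0,0],[0,0,0],-1],[[0,0,0],[0,0,0],-1],[[0,0,0],[0,0,0],-1],[[0,0,0],[0,0,-0.02],-1],[[0,0,0],[0,0,-0.06],-1],[[0,0,0],[0,0,-0.11],-1],[[0,0,0],[0,0,-0.17],-1],[[0,0,0],[0,0,-0.24],-1],[[0,0,0],[0,0,-0.32],-1],[[0,0,0],[0,0,-0.4],-1],[[0,0,0],[0,0,-0.4],-1]], "grip_force": 55}}

```text
t: 7.05
ee_pos: [0.4635, 0.3134, 0.2629]
eef_rot: [-3.132, -0.212, -0.01]
ft_force: [1.2, 0.3, -2.4]
grip_width: 0.0147
grasp_force: 55.0
```

```bash
python3 - <<'E'
from ik import *
o=obs(); print(o['t'],o['ee_pos'],o['ft_force'],o['grip_width'],o['joints'])
H=.135; Z=np.array([0,0,1.])
# spin +-pi and travel to balance: tool down, grasp above (.522,.022)
G=np.array([.522,.022,.29])
for H in [.135-1.55, np.pi]:
  print(H,row(G-[0,0,.019],tool(-Z,hy(H-np.pi/2))))
s=(G-[0,0,.019],tool(-Z,hy(np.pi/2)))
E
```

```text
7.05 [0.46347856 0.31344382 0.26288071] [ 1.16217698  0.3192304  -2.36971056] 0.01468376997147386 [ 4.57658207e-01  3.77417148e-01  1.37012488e+00 -3.36913444e-07
  1.38706782e+00  1.89295610e+00]
-1.415 ([-0.0022, -0.0011, 0.4935], [0.0373, 0.5933, -0.0173])
3.141592653589793 ([0.0031, -0.0013, -0.9569], [0.0373, 0.5933, -0.0173])
```

>>> {"name": "servo_tool", "arguments": {"steps": [[[0,0,-0.02],[0,0.01,-0.002],-1],[[0,0,-0.06],[0.002,0.03,-0.006],-1],[[0,0,-0.11],[0.004,0.06,-0.01],-1],[[0,0,-0.16],[0.006,0.09,-0.015],-1],[[0,0,-0.22],[0.008,0.13,-0.017],-1],[[0,0,-0.28],[0.01,0.17,-0.017],-1],[[0,0,-0.34],[0.013,0.21,-0.017],-1],[[0,0,-0.4],[0.015,0.25,-0.017],-1],[[0,0,-0.46],[0.018,0.29,-0.017],-1],[[0,0,-0.52],[0.02,0.33,-0.017],-1],[[0,0,-0.58],[0.023,0.37,-0.017],-1],[[0,0,-0.64],[0.025,0.41,-0.017],-1],[[0,0,-0.7],[0.028,0.45,-0.017],-1],[[0,0,-0.76],[0.03,0.49,-0.017],-1],[[0,0,-0.82],[0.033,0.53,-0.017],-1],[[0,0,-0.87],[0.035,0.56,-0.017],-1],[[0,0,-0.91],[0.037,0.58,-0.017],-1],[[0,0,-0.94],[0.037,0.593,-0.017],-1],[[0,0,-0.957],[0.037,0.593,-0.017],-1],[[0,0,-0.957],[0.037,0.593,-0.017],-1]]}}

```text
t: 9.55
ee_pos: [0.5201, 0.0215, 0.2666]
eef_rot: [-0.001, -3.139, -0.0]
ft_force: [0.2, 0.3, -1.7]
grip_width: 0.0145
grasp_force: 55.0
```

```bash
python3 - <<'E'
from cam import *
from ik import *
o=obs(); print(o['t'],o['ee_pos'],o['eef_rot'],o['grip_width'],o['joints'])
Z=np.array([0,0,1.])
G=np.array([.522,.022,.215])
for b in [12,24,36,48]:
    B=np.radians(b); z=np.array([-np.sin(B),0,-np.cos(B)]); Gb=G+[0,0,(48-b)/48*.07]; print(b,row(Gb+z*.019,tool(z,[0,1,0])))
im,A,c=look('wrist')
for n in ['pestle_head','pestle_neck','socket_mouth']: print(n,[(np.round(d['xyz'],4).tolist(),round(d['score'],2)) for d in tip_of('wrist',n)[:2]])
E
```

```text
9.55 [0.52009975 0.02147825 0.26657024] [-6.57050672e-04 -3.13943507e+00 -3.11131582e-04] 0.01445443372321678 [-1.06009971e-01  3.06547951e-01  1.46387071e+00 -3.13484139e-05
  1.37334036e+00 -1.67638154e+00]
12 ([0.0001, 0.066, -0.0001], [0.004, 0.001, 0.0353])
24 ([0.0001, 0.1326, -0.0001], [0.0115, 0.001, 0.0679])
36 ([0.0001, 0.1993, -0.0001], [0.0183, 0.001, 0.0989])
48 ([0.0001, 0.266, -0.0001], [0.0242, 0.001, 0.1286])
pestle_head [([0.4528, 0.0195, 0.343], 0.64)]
pestle_neck [([0.4635, 0.0203, 0.3321], 0.95)]
socket_mouth []
```

>>> {"name": "servo_tool", "arguments": {"steps": [[[0,0.02,0],[0.001,0,0.012],-1],[[0,0.066,0],[0.004,0.001,0.035],-1],[[0,0.1,0],[0.008,0.001,0.05],-1],[[0,0.133,0],[0.0115,0.001,0.068],-1],[[0,0.166,0],[0.015,0.001,0.083],-1],[[0,0.2,0],[0.018,0.001,0.099],-1],[[0,0.235,0],[0.021,0.001,0.114],-1],[[0,0.255,0],[0.023,0.001,0.123],-1],[[0,0.266,0],[0.024,0.001,0.129],-1],[[0,0.266,0],[0.024,0.001,0.129],-1],[[0,0.266,0],[0.024,0.001,0.129],-1]]}}

```text
t: 11.12
ee_pos: [0.5088, 0.0221, 0.2039]
eef_rot: [0.0, -2.308, 0.001]
ft_force: [-0.6, -0.2, -1.4]
grip_width: 0.0148
grasp_force: 55.0
```

```bash
python3 - <<'E'
from cam import *
o=obs(); r=R.from_rotvec(o['eef_rot']); z=r.as_matrix()[:,2]; g=o['ee_pos']-.019*z; print(o['t'],'grasp',g,z,o['grip_width'])
out=[]
for n in ['side','top','wrist']:
    im,A,c=look(n); 
    if n=='side': cv2.imwrite('pics/s3.png',cv2.resize(im['frame'][120:280,200:400,::-1],(800,640))[:600])
    for l in ['pestle','pestle_head','pestle_neck','socket_mouth']: print(n,l,[(np.round(d['xyz'],4).tolist(),round(d['score'],2)) for d in tip_of(n,l)[:2]])
    s=silhouettes(n,'pestle')
    if s:
        m=s[0]['region'].astype(np.uint8); v,u=np.nonzero(m); 
        print('px',s[0]['score'],m.sum(),u.min(),u.max(),v.min(),v.max(),'axis dir',cv2.fitLine(np.c_[u,v].astype(np.float32),2,0,.01,.01).ravel(), 'expected',np.round(proj(im,A,c,[g-[0,0,.072],g,g+[0,0,.114]]),1).tolist())
E
```

```text
11.125 grasp [0.52287609 0.02206596 0.21663426] [-7.40314451e-01 -4.97282164e-04 -6.72260565e-01] 0.014770243033812455
side pestle [([0.5241, 0.0238, 0.1479], 0.82)]
side pestle_head [([0.5179, 0.0182, 0.3078], 0.7)]
side pestle_neck [([0.5256, 0.019, 0.2919], 0.63)]
side socket_mouth [([0.5232, 0.0187, 0.1007], 0.61)]
px 0.7 243 281 291 129 178 axis dir [ 8.1359439e-02 -9.9668485e-01  2.8554321e+02  1.4734157e+02] expected [[282.8, 177.8], [284.2, 160.3], [286.7, 130.3]]
top pestle []
top pestle_head []
top pestle_neck [([0.5169, -0.1868, 0.001], 0.5)]
top socket_mouth [([0.6165, 0.5127, 0.0034], 0.58)]
wrist pestle [([0.516, 0.0201, 0.1504], 0.61)]
wrist pestle_head [([0.5186, 0.0179, 0.3086], 0.93)]
wrist pestle_neck [([0.5223, 0.0219, 0.2887], 0.71)]
wrist socket_mouth [([0.5238, 0.0219, 0.0983], 0.67)]
px 0.55 24585 176 325 1 296 axis dir [3.85457906e-03 9.99992549e-01 2.50945786e+02 1.07675575e+02] expected [[251.2, 286.8], [251.3, 247.9], [251.7, 13.0]]
```

View pics/s3.png

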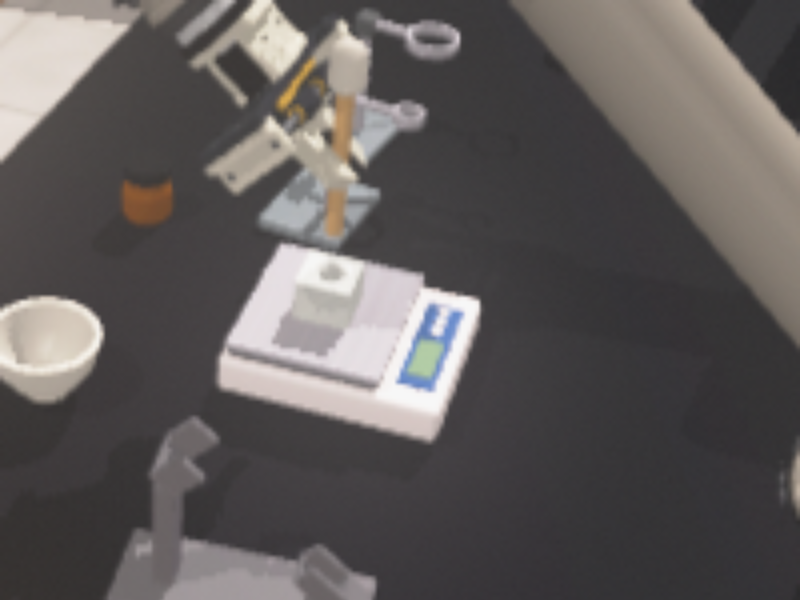

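The side view shows the pestle upright above the socket, with its foot at crop position (337,238) and the hole at (330,270). The numbers agree, so I'll lower it in stages and watch the force.

>>> {"name": "servo_tool", "arguments": {"steps": [[[0,0,0],[-0.015,0,0.0135],-1],[[0,0,0],[-0.037,0,0.0336],-1],[[0,0,0],[-0.052,0,0.047],-1],[[0,0,0],[-0.063,0,0.057],-1],[[0,0,0],[-0.074,0,0.067],-1],[[0,0,0],[-0.085,0,0.077],-1],[[0,0,0],[-0.096,0,0.087],-1],[[0,0,0],[-0.104,0,0.094],-1],[[0,0,0],[-0.104,0,0.094],-1],[[0,0,0],[-0.104,0,0.094],-1]]}}

```text
t: 13.28
ee_pos: [0.5088, 0.022, 0.1333]
eef_rot: [0.0, -2.306, 0.0]
ft_force: [-0.3, -0.8, -1.3]
grip_width: 0.0147
grasp_force: 55.0
```

```bash
python3 - <<'E'
from cam import *
o=obs(); r=R.from_rotvec(o['eef_rot']); z=r.as_matrix()[:,2]; g=o['ee_pos']-.019*z; print(o['t'],'grasp',g,o['ft_force'],o['wrist_torque'])
im,A,c=look('side'); cv2.imwrite('pics/s4.png',cv2.resize(im['frame'][130:230,235:345,::-1],(660,600),interpolation=cv2.INTER_CUBIC))
print([(np.round(d['xyz'],4).tolist(),round(d['score'],2)) for d in tip_of('side','pestle_head')[:2]])
E
```

```text
13.275 grasp [0.52286913 0.02201564 0.14603369] [-0.33115916 -0.75419339 -1.31483358] [ 0.03717763 -0.77067732 -0.00519855]
[([0.5193, 0.024, 0.2354], 0.5), ([0.4992, 0.0205, 0.0025], 0.28)]
```

View pics/s4.png

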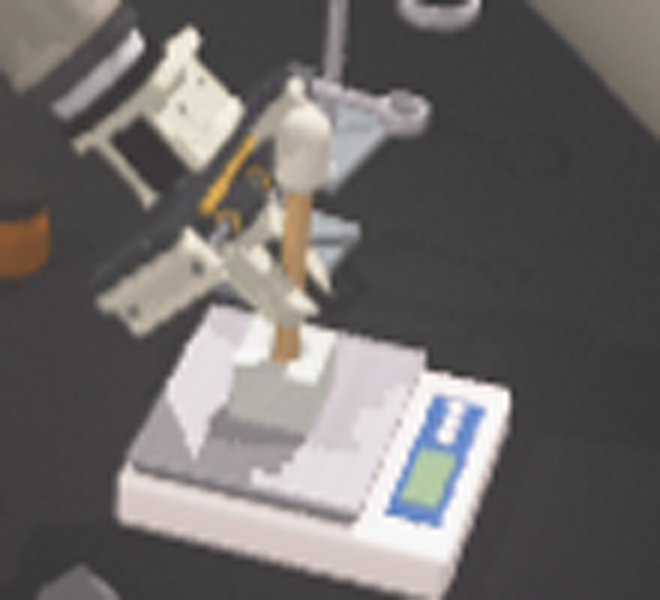

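The handle has entered the socket at crop position (285,355), with no side force. I'll go down the last stretch slowly.

>>> {"name": "servo_tool", "arguments": {"steps": [[[0,0,0],[-0.004,0,0.0036],-1],[[0,0,0],[-0.008,0,0.0072],-1],[[0,0,0],[-0.012,0,0.0108],-1],[[0,0,0],[-0.0155,0,0.014],-1],[[0,0,0],[-0.0155,0,0.014],-1]]}}

```text
t: 14.0
ee_pos: [0.5087, 0.0219, 0.1224]
eef_rot: [0.0, -2.306, 0.0]
ft_force: [0.6, -0.8, -2.2]
grip_width: 0.0146
grasp_force: 55.0
```

>>> {"name": "servo_tool", "arguments": {"steps": [[[0,0,0],[-0.002,0,0.0018],-1],[[0,0,0],[-0.004,0,0.0036],-1],[[0,0,0],[-0.004,0,0.0036],-1]]}}

```text
t: 14.38
ee_pos: [0.5087, 0.022, 0.1199]
eef_rot: [0.0, -2.306, 0.0]
ft_force: [0.6, 0.0, -2.5]
grip_width: 0.0148
grasp_force: 55.0
```

>>> {"name": "servo_tool", "arguments": {"steps": [[[0,0,0],[-0.0015,0,0.0013],-1],[[0,0,0],[-0.003,0,0.0027],-1],[[0,0,0],[-0.003,0,0.0027],-1]]}}

```text
t: 14.75
ee_pos: [0.5087, 0.022, 0.1183]
eef_rot: [0.0, -2.306, 0.0]
ft_force: [0.5, -1.6, 2.3]
grip_width: 0.015
grasp_force: 55.0
```

The force jumped, so the foot is on the pan. I'll release and back out along the tool axis.

>>> {"name": "servo_tool", "arguments": {"steps": [[[0,0,0],[0,0,0],-0.6],[[0,0,0],[0,0,0],-0.3],[[0,0,0],[0,0,0],0],[[0,0,0],[0,0,0],0.2],[[0,0,0],[0,0,-0.04],0.2],[[0,0,0],[0,0,-0.1],0.2],[[0,0,0],[0,0,-0.18],0.2],[[0,0,0],[0,0,-0.26],0.2],[[0,0,0],[0,0,-0.3],0.2],[[0,0,0],[0,0,-0.3],0.2]]}}

```text
t: 16.0
ee_pos: [0.6208, 0.022, 0.2176]
eef_rot: [0.0, -2.308, 0.0]
ft_force: [0.2, 0.4, -0.8]
grip_width: 0.0552
grasp_force: 0.0
```

```bash
python3 - <<'E'
from cam import *
from ik import *
o=obs(); print(o['t'],o['ee_pos'],o['grip_width'],o['joints'])
im,A,c=look('side'); cv2.imwrite('pics/s5.png',cv2.resize(im['frame'][130:230,235:345,::-1],(660,600),interpolation=cv2.INTER_CUBIC))
for n in ['side','top']:
  if n=='top': look('top')
  for l in ['pestle','pestle_head','pestle_neck']: print(n,l,[(np.round(d['xyz'],4).tolist(),round(d['score'],2)) for d in tip_of(n,l)[:2]])
q=o['joints']
for H in [0,np.pi]:
  r=tool([0,0,-1],hy(H-np.pi/2))
  q1,e=ik(np.array([.522,.022,.36]),r,q); print(H,np.round(q1,2),e); q1,e=ik(np.array([.518,-.19,.155]),r,q1); print(np.round(q1,2),e)
r=tool([0,0,-1],[0,1,0]); print(row([.60,.022,.36],r),row([.522,.022,.38],r))
E
```

```text
16.0 [0.62076886 0.02200164 0.21759081] 0.055159774948651145 [-0.0634558   1.19815237  0.18738259 -0.09010695  2.5867886  -1.69018588]
side pestle [([0.525, 0.0235, 0.0614], 0.55)]
side pestle_head [([0.5215, 0.0227, 0.2216], 0.58)]
side pestle_neck [([0.5245, 0.0229, 0.2036], 0.58)]
top pestle []
top pestle_head []
top pestle_neck [([0.5407, -0.3377, 0.15], 0.29)]
0 [ 0.37  0.03  2.03 -1.    0.75 -3.11] 0.8242946231387085
[-0.08  0.38  2.05 -1.    0.56 -3.11] 0.8313540874363327
3.141592653589793 [-0.1   0.27  1.26 -0.    1.61 -1.68] 3.448646401362267e-14
[-0.49  0.46  1.56 -0.    1.13 -2.06] 7.685041347929788e-14
([-0.0001, -0.2661, 0.0001], [0.2356, -0.0001, -0.16]) ([-0.0001, -0.2661, 0.0001], [0.3699, -0.0001, -0.071])
```

View pics/s5.png

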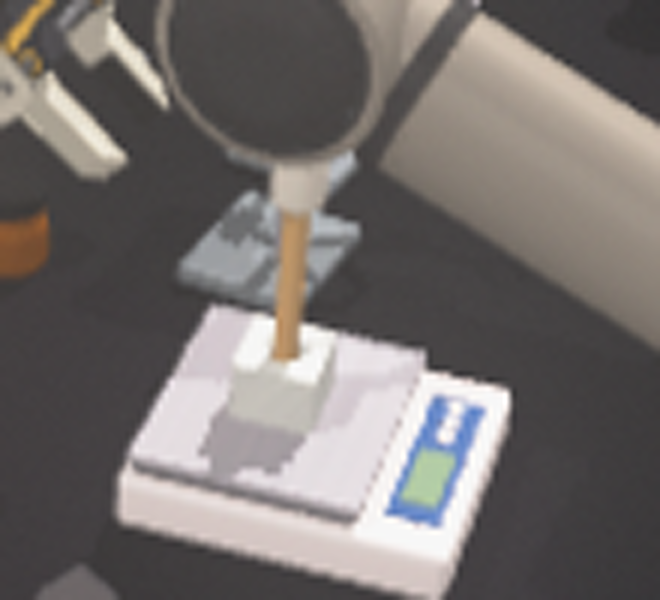

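The pestle is free-standing in the socket, with the handle at (290,280) in the crop. I'll move to a tool-down look pose above the head.

>>> {"name": "servo_tool", "arguments": {"steps": [[[0,-0.05,0],[0.05,0,-0.06],0.2],[[0,-0.1,0],[0.1,0,-0.1],0.2],[[0,-0.16,0],[0.17,0,-0.14],0.2],[[0,-0.22,0],[0.23,0,-0.16],0.2],[[0,-0.266,0],[0.2356,0,-0.16],0.2],[[0,-0.266,0],[0.29,0,-0.12],0.2],[[0,-0.266,0],[0.35,0,-0.085],0.2],[[0,-0.266,0],[0.37,0,-0.071],0.2],[[0,-0.266,0],[0.37,0,-0.071],0.2],[[0,-0.266,0],[0.37,0,-0.071],0.2],[[0,-0.266,0],[0.37,0,-0.071],0.2],[[0,-0.266,0],[0.37,0,-0.071],0.2]]}}

```text
t: 17.9
ee_pos: [0.5227, 0.022, 0.3789]
eef_rot: [0.001, -3.14, -0.0]
ft_force: [0.2, 0.7, -0.7]
grip_width: 0.0553
grasp_force: 0.0
```

```bash
python3 - <<'E'
from cam import *
o=obs(); print(o['t'],o['ee_pos'],o['eef_rot'],o['grip_width'])
im,A,c=look('wrist'); cv2.imwrite('pics/w6.png',im['frame'][:,:,::-1])
for l in ['pestle','pestle_head','pestle_neck','small_ring','socket_mouth']: print(l,[(np.round(d['xyz'],4).tolist(),round(d['score'],2)) for d in tip_of('wrist',l)[:2]])
s=silhouettes('wrist','pestle')
if s:
    m=s[0]['region']; v,u=np.nonzero(m); print(s[0]['score'],u.min(),u.max(),v.min(),v.max(),[(k,u[v==k].min(),u[v==k].max()) for k in range(v.min(),v.max(),6)])
print(proj(im,A,c,[[.523,.022,z] for z in (.1,.2035,.224,.246)]))
E
```

```text
17.9 [0.52267328 0.02198583 0.37888659] [ 5.80900830e-04 -3.14045396e+00 -6.51392512e-05] 0.05528957266667133
pestle [([0.5194, 0.0189, 0.0605], 0.78), ([0.5223, -0.1862, 0.1516], 0.7)]
pestle_head [([0.5237, 0.0201, 0.2234], 0.66)]
pestle_neck [([0.5225, 0.0207, 0.2034], 0.62)]
small_ring [([0.5201, -0.1856, 0.1505], 0.95)]
socket_mouth [([0.5227, 0.0219, 0.099], 0.58), ([0.5225, 0.0194, 0.2226], 0.51)]
0.91 237 266 152 192 [(152, np.int64(248), np.int64(253)), (158, np.int64(246), np.int64(257)), (164, np.int64(241), np.int64(262)), (170, np.int64(238), np.int64(265)), (176, np.int64(237), np.int64(266)), (182, np.int64(237), np.int64(265)), (188, np.int64(241), np.int64(262))]
[[250.91375917 158.77961948]
 [250.89486091 172.88734034]
 [250.88971133 176.73154746]
 [250.88342242 181.42627384]]
```

View pics/w6.png

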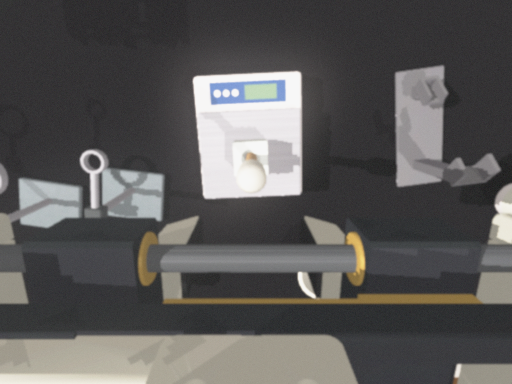

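The head at (251,175) is centred on the closing line and the pestle stands nearly plumb; the small ring is at (94,162). I'll lower over the head, grip it and lift straight up.

>>> {"name": "servo_tool", "arguments": {"steps": [[[0,0,0],[0,0,0.1],0.2],[[0,0,0],[0,0,0.2],0.2],[[0,0,0],[0,0,0.27],0.2],[[0,0,0],[0,0,0.32],0.2],[[0,0,0],[0,0,0.34],0.2],[[0,0,0],[0,0,0.34],0.2],[[0,0,0],[0,0,0.34],-0.1],[[0,0,0],[0,0,0.34],-0.3],[[0,0,0],[0,0,0.34],-0.6],[[0,0,0],[0,0,0.34],-1],[[0,0,0],[0,0,0.34],-1],[[0,0,0],[0,0,0.34],-1]], "grip_force": 40}}

```text
t: 19.75
ee_pos: [0.5226, 0.022, 0.2102]
eef_rot: [-0.001, 3.14, -0.0]
ft_force: [0.6, 0.5, 5.2]
grip_width: 0.0311
grasp_force: 40.0
```

>>> {"name": "servo_tool", "arguments": {"steps": [[[0,0,0],[0,0,-0.015],-1],[[0,0,0],[0,0,-0.04],-1],[[0,0,0],[0,0,-0.07],-1],[[0,0,0],[0,0,-0.11],-1],[[0,0,0],[0,0,-0.16],-1],[[0,0,0],[0,0,-0.22],-1],[[0,0,0],[0,0,-0.26],-1],[[0,0,0],[0,0,-0.26],-1]]}}

```text
t: 20.75
ee_pos: [0.5227, 0.0221, 0.3417]
eef_rot: [-0.001, 3.138, -0.001]
ft_force: [0.2, -0.0, -1.1]
grip_width: 0.0311
grasp_force: 40.0
```

```bash
python3 - <<'E'
from cam import *
from ik import *
o=obs(); r=R.from_rotvec(o['eef_rot']); g=o['ee_pos']-.019*r.as_matrix()[:,2]; print(o['t'],o['ee_pos'],o['ft_force'],o['grip_width'])
for n in ['side','wrist']:
    im,A,c=look(n)
    for l in ['pestle','pestle_neck','small_ring','stand_small']: print(n,l,[(np.round(d['xyz'],4).tolist(),round(d['score'],2)) for d in tip_of(n,l)[:2]])
    s=silhouettes(n,'pestle')
    if s and n=='side':
        m=s[0]['region']; v,u=np.nonzero(m); print('axis',cv2.fitLine(np.c_[u,v].astype(np.float32),2,0,.01,.01).ravel(),v.min(),v.max(),'exp',proj(im,A,c,[g-[0,0,.169],g]))
r=tool([0,0,-1],[0,1,0]); print(row([.519,-.187,.34],r))
E
```

```text
20.75 [0.52270173 0.02206831 0.34168003] [ 0.15327473 -0.03651887 -1.09475148] 0.03107242740015508
side pestle [([0.5232, 0.0211, 0.191], 0.66)]
side pestle_neck [([0.5252, 0.0186, 0.3362], 0.79)]
side small_ring [([0.518, -0.1888, 0.1494], 0.83)]
side stand_small [([0.5198, -0.1891, -0.0008], 0.68)]
axis [ 1.3672777e-01 -9.9060863e-01  2.8589215e+02  1.4570589e+02] 124 166 exp [[283.79415614 166.52618486]
 [287.4388959  121.89037424]]
wrist pestle [([0.5181, 0.0204, 0.1888], 0.92), ([0.5238, 0.0198, 0.3321], 0.45)]
wrist pestle_neck [([0.5221, 0.0195, 0.3322], 0.87)]
wrist small_ring [([0.5213, -0.1857, 0.15], 0.78)]
wrist stand_small []
([-0.0, -0.0001, 0.0001], [0.0066, -0.4181, -0.0011])
```

>>> {"name": "servo_tool", "arguments": {"steps": [[[0,0,0],[0,-0.03,0],-1],[[0,0,0],[0.002,-0.08,0],-1],[[0,0,0],[0.003,-0.15,0],-1],[[0,0,0],[0.004,-0.22,0],-1],[[0,0,0],[0.005,-0.29,0],-1],[[0,0,0],[0.006,-0.35,0],-1],[[0,0,0],[0.007,-0.4,0],-1],[[0,0,0],[0.007,-0.418,0],-1],[[0,0,0],[0.007,-0.418,0],-1],[[0,0,0],[0.007,-0.418,0],-1]]}}

```text
t: 22.6
ee_pos: [0.5188, -0.1862, 0.3397]
eef_rot: [-0.002, 3.141, 0.0]
ft_force: [-0.2, 0.1, -1.2]
grip_width: 0.0313
grasp_force: 40.0
```

```bash
python3 - <<'E'
from cam import *
o=obs(); r=R.from_rotvec(o['eef_rot']); g=o['ee_pos']-.019*r.as_matrix()[:,2]; print(o['t'],o['ee_pos'],o['eef_rot'],g)
f=[]
for n in ['side','wrist','top']:
    im,A,c=look(n); f.append(im['frame'])
    for l in ['pestle','pestle_neck','small_ring']: print(n,l,[(np.round(d['xyz'],4).tolist(),round(d['score'],2)) for d in tip_of(n,l)[:2]])
    print('exp foot,ring',np.round(proj(im,A,c,[g-[0,0,.169],[.519,-.187,.15]]),1).tolist())
p=cv2.resize(f[0][120:190,260:340],(400,350),interpolation=3); q=cv2.resize(f[1][100:270,150:350],(400,340),interpolation=3)
cv2.imwrite('pics/m7.png',np.hstack([p[:340],q])[:,:,::-1])
E
```

```text
22.6 [ 0.51882564 -0.18624412  0.3397226 ] [-1.78180544e-03  3.14144700e+00  3.28263756e-04] [ 0.51882289 -0.18624809  0.3587226 ]
side pestle [([0.5189, -0.187, 0.1916], 0.49)]
side pestle_neck [([0.5199, -0.1906, 0.3329], 0.55)]
side small_ring [([0.5173, -0.1845, 0.1496], 0.75)]
exp foot,ring [[303.0, 138.7], [302.0, 147.6]]
wrist pestle [([0.516, -0.1871, 0.1931], 0.75)]
wrist pestle_neck [([0.517, -0.1885, 0.3328], 0.89), ([0.7698, -0.1234, 0.0003], 0.59)]
wrist small_ring [([0.5209, -0.1851, 0.1515], 0.94), ([0.501, 0.0202, -0.0014], 0.3)]
exp foot,ring [[250.9, 177.1], [250.3, 170.0]]
top pestle []
top pestle_neck [([0.49, 0.3154, -0.0034], 0.2)]
top small_ring []
exp foot,ring [[361.3, 208.3], [358.0, 208.3]]
```

View pics/m7.png

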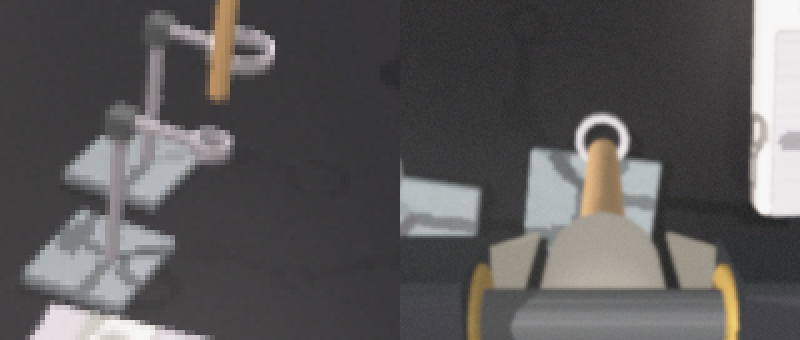

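In the left crop (side view) the foot is at (219,97), above the small ring at (212,142). In the right crop (wrist view) the handle tip at (602,150) sits just over the ring centre at (602,137). I'll go lower and measure the ring with a sub-pixel fit.

>>> {"name": "servo_tool", "arguments": {"steps": [[[0,0,0],[0.002,0,0.03],-1],[[0,0,0],[0.002,0,0.055],-1],[[0,0,0],[0.002,0,0.06],-1],[[0,0,0],[0.002,0,0.06],-1]]}}

```text
t: 23.7
ee_pos: [0.5179, -0.187, 0.3097]
eef_rot: [-0.001, 3.142, -0.0]
ft_force: [-0.4, -0.4, -2.1]
grip_width: 0.031
grasp_force: 40.0
```

```bash
python3 - <<'E'
from cam import *
from scipy.optimize import least_squares
o=obs(); r=R.from_rotvec(o['eef_rot']); g=o['ee_pos']-.019*r.as_matrix()[:,2]; foot=g-[0,0,.169]; print(o['t'],o['ee_pos'],foot)
im,A,c=look('wrist'); F=im['frame']
print(tip_of('wrist','small_ring')[:1],tip_of('wrist','pestle')[:1])
e=proj(im,A,c,[foot,[.5185,-.187,.15]]); print(e)
x0,y0=(e[1]-[35,35]).astype(int); C=F[y0:y0+70,x0:x0+70].astype(np.int16)
br=((C.min(2)>110)&(C.max(2)-C.min(2)<40)).astype(np.uint8); br[45:]=0
big=cv2.resize(F[y0:y0+70,x0:x0+70],(560,560),interpolation=3)
cv2.imwrite('pics/w8.png',big[:,:,::-1])
# fit: render-free, outer silhouette points of ring = extreme bright pixels left/right/top
v,u=np.nonzero(br); u=u+x0; v=v+y0
for k in range(v.min(),v.max()+1,2): print(k,sorted(u[v==k])[:1],sorted(u[v==k])[-1:],(v==k).sum(),end='; ')
th=np.linspace(0,2*np.pi,73); 
for rad,z in [(.016,.15),(.0115,.15)]:
    P=proj(im,A,c,np.c_[.5185+rad*np.cos(th),-.187+rad*np.sin(th),0*th+z]); print('model',P.min(0),P.max(0))
E
```

```text
23.7 [ 0.51788568 -0.18701798  0.30970241] [ 0.51788504 -0.18701643  0.15970241]
[{'xyz': [0.5195, -0.1836, 0.1563], 'score': 0.79}] [{'xyz': [0.5148, -0.1884, 0.1604], 'score': 0.65}]
[[250.89411877 177.2535954 ]
 [250.91181417 175.87725992]]
162 [np.int64(246)] [np.int64(255)] 10; 164 [np.int64(242)] [np.int64(259)] 18; 166 [np.int64(240)] [np.int64(262)] 23; 168 [np.int64(239)] [np.int64(263)] 16; 170 [np.int64(238)] [np.int64(264)] 12; 172 [np.int64(237)] [np.int64(265)] 11; 174 [np.int64(237)] [np.int64(265)] 9; 176 [np.int64(237)] [np.int64(266)] 10; 178 [np.int64(237)] [np.int64(265)] 11; 180 [np.int64(215)] [np.int64(265)] 23; 182 [np.int64(215)] [np.int64(264)] 30; 184 [np.int64(215)] [np.int64(264)] 33; model [236.17449966 161.2760499 ] [265.64829996 190.11673865]
model [240.31945313 165.41999727] [261.50374709 186.14766583]
```

View pics/w8.png

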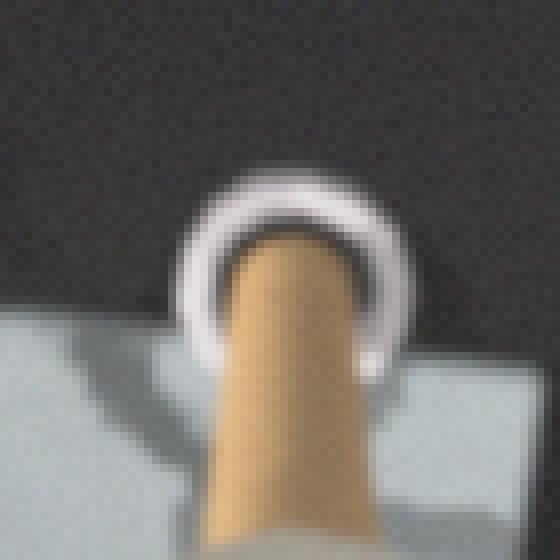

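The ring fits to about (0.5187, −0.1866) and the tip is within 1 mm of its axis. In the crop the ring is centred at u 296 and the handle at u 293. I'll make a small correction and lower.

>>> {"name": "servo_tool", "arguments": {"steps": [[[0,0,0],[-0.0014,0.0008,0],-1],[[0,0,0],[-0.0014,0.0008,0.02],-1],[[0,0,0],[-0.0014,0.0008,0.04],-1],[[0,0,0],[-0.0014,0.0008,0.06],-1],[[0,0,0],[-0.0014,0.0008,0.08],-1],[[0,0,0],[-0.0014,0.0008,0.08],-1]]}}

```text
t: 24.6
ee_pos: [0.5181, -0.1864, 0.2685]
eef_rot: [0.001, -3.14, -0.001]
ft_force: [0.5, 0.7, -1.6]
grip_width: 0.0309
grasp_force: 40.0
```

>>> {"name": "servo_tool", "arguments": {"steps": [[[0,0,0],[0,0,0.025],-1],[[0,0,0],[0,0,0.05],-1],[[0,0,0],[0,0,0.075],-1],[[0,0,0],[0,0,0.1],-1],[[0,0,0],[0,0,0.125],-1],[[0,0,0],[0,0,0.15],-1],[[0,0,0],[0,0,0.175],-1],[[0,0,0],[0,0,0.195],-1],[[0,0,0],[0,0,0.2],-1],[[0,0,0],[0,0,0.2],-1]]}}

```text
t: 25.85
ee_pos: [0.5186, -0.1867, 0.1697]
eef_rot: [-0.001, 3.141, -0.0]
ft_force: [-0.1, -0.2, -1.6]
grip_width: 0.0308
grasp_force: 40.0
```

>>> {"name": "servo_tool", "arguments": {"steps": [[[0,0,0],[0,0,0.006],-1],[[0,0,0],[0,0,0.012],-1],[[0,0,0],[0,0,0.017],-1],[[0,0,0],[0,0,0.021],-1],[[0,0,0],[0,0,0.021],-1]]}}

```text
t: 26.48
ee_pos: [0.5184, -0.1866, 0.1589]
eef_rot: [0.001, -3.141, -0.0]
ft_force: [-0.1, 0.0, -2.3]
grip_width: 0.0311
grasp_force: 40.0
```

>>> {"name": "servo_tool", "arguments": {"steps": [[[0,0,0],[0,0,0.002],-1],[[0,0,0],[0,0,0.004],-1],[[0,0,0],[0,0,0.004],-1]]}}

```text
t: 26.85
ee_pos: [0.5188, -0.1867, 0.1574]
eef_rot: [-0.001, 3.141, -0.001]
ft_force: [0.0, 0.2, 0.9]
grip_width: 0.031
grasp_force: 40.0
```

The head is touching the ring (the force rose from about −2 N to +1 N). I'll release gently and rise straight up.

>>> {"name": "servo_tool", "arguments": {"steps": [[[0,0,0],[0,0,0.001],-1],[[0,0,0],[0,0,0.001],-0.25],[[0,0,0],[0,0,0.001],-0.1],[[0,0,0],[0,0,0.001],0.1],[[0,0,0],[0,0,0.001],0.2],[[0,0,0],[0,0,0.001],0.2],[[0,0,0],[0,0,-0.04],0.2],[[0,0,0],[0,0,-0.1],0.2],[[0,0,0],[0,0,-0.18],0.2],[[0,0,0],[0,0,-0.28],0.2],[[0,0,0],[0,0,-0.35],0.2],[[0,0,0],[0,0,-0.35],0.2],[[0,0,0],[0,0,-0.35],0.2],[[0,0,0],[0,0,-0.35],0.2]]}}

```text
t: 28.6
ee_pos: [0.518, -0.1863, 0.3305]
eef_rot: [0.001, -3.139, -0.002]
ft_force: [0.5, -0.7, -0.5]
grip_width: 0.0552
grasp_force: 0.0
```

```bash
python3 - <<'E'
from cam import *
o=obs(); print(o['t'],o['ee_pos'],o['grip_width'],o['ft_force'])
f=[]
for n in ['side','wrist']:
    im,A,c=look(n); f.append(im['frame'])
    for l in ['pestle','pestle_head','pestle_neck','small_ring']: print(n,l,[(np.round(d['xyz'],4).tolist(),round(d['score'],2)) for d in tip_of(n,l)[:2]])
p=cv2.resize(f[0][120:190,260:340],(400,350),interpolation=3); q=cv2.resize(f[1][100:270,150:350],(400,340),interpolation=3)
cv2.imwrite('pics/m9.png',np.hstack([p[:340],q])[:,:,::-1])
E
```

```text
28.6 [ 0.5180395  -0.1863489   0.33054567] 0.05524612531296813 [ 0.50882034 -0.71143767 -0.46496586]
side pestle [([0.5198, -0.1836, 0.0085], 0.77), ([0.5192, -0.1893, 0.0013], 0.56)]
side pestle_head [([0.5177, -0.189, 0.1682], 0.54)]
side pestle_neck [([0.5206, -0.1889, 0.1515], 0.56)]
side small_ring [([0.5169, -0.1844, 0.1501], 0.87)]
wrist pestle [([0.5104, -0.1859, 0.0101], 0.94), ([0.5231, 0.022, 0.097], 0.15)]
wrist pestle_head [([0.5205, -0.188, 0.1684], 0.65), ([0.5209, -0.1845, 0.1529], 0.57)]
wrist pestle_neck [([0.5205, -0.1865, 0.1501], 0.6)]
wrist small_ring [([0.5202, -0.1866, 0.152], 0.61), ([0.5112, -0.1885, 0.0078], 0.59)]
```

View pics/m9.png

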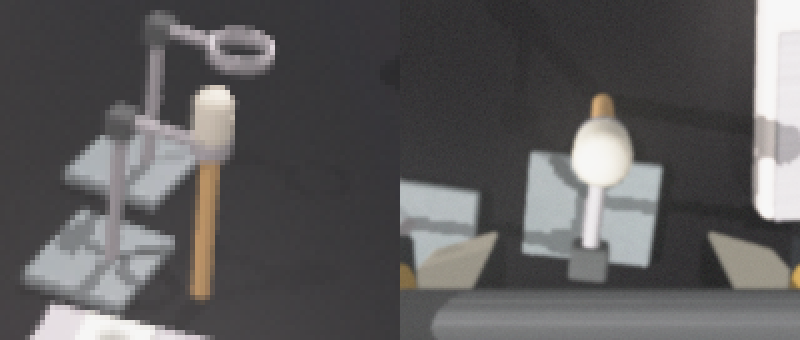

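The pestle hangs upright in the small ring. In the side crop the head is at (213,120) and the handle runs below to (200,297). The wrist crop shows the gripper well clear of it, so I'm handing in.

```bash
python3 -c "
from rig import *
print(sign_off())"
```

```text
the job is handed in; nothing more can be done
None
```

The pestle was weighed standing in the socket, untouched for over 2 s, and now hangs upright and released in the smaller ring; I handed the job in at about 29 s, and no verdict was shown.

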